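Shut and bolt the gauge drawer

TASK

Lock up the gauge cabinet: with the fingertips, gently push the open blue drawer fully shut, and only then push the red tab of the slide bolt on top of the cabinet all the way across, so that the brass bolt runs through the drawer's keeper. Push only: do not grip the handle or the tab from both sides, and leave the bottle and the two steel rings where they stand.

Things in the scene. Friction and masses are not known exactly. Their poses are not given: they have to be found in the camera images.
- cabinet: Grey steel cabinet fixed to the bench, 200 deep (x) x 300 wide (y) x 120 high. Origin: centre of its underside; x points from its front to its back, y to the left as seen from its front, z up. Position and yaw vary. The drawer comes out along its -x, the bolt slides along its +y. Frame for the offsets below.
- drawer (a joint): Drawer opening in m: 0 shut (front against the cabinet), up to 0.12 pulled out along the cabinet's -x. Starts 0.05 to 0.11 open. Slides stiffly (about 3 N plus a little damping), has no spring and stays where it is left. Its blue front is 18 thick, 300 wide, from 10 to 142 above the bench, 22 higher than the cabinet's top.
- handle (a point): Middle of the outer surface of the aluminium bar handle on the drawer front: the surface to push. Bar 130 wide (y), 16 high, 9 thick, its outer surface 36 in front of the blue front. In the cabinet frame this point is at x = -154 mm - opening, y = 0, z = 110 mm.
- bolt (a joint): Travel of the brass slide bolt in m: 0 drawn back, 0.05 fully across (end stop), moving along the cabinet's +y. Starts 0 to 0.012. Stiff (about 2 N), no spring, stays where it is left. From about 0.026 on its end enters the keeper, a steel staple on the drawer that lines up only when the drawer is shut.
- tab (a point): Top edge of the pushing face of the bolt's upright red tab, mid-width: x = -50, y = -57 + travel, z = 178 mm in the cabinet frame; the face looks to the cabinet's -y. Tab 30 wide (x), 14 thick (y), from 144 to 178 above the bench; the guide brackets either side of it reach up to 140, the keeper (y = 47 to 77 mm) to 150.
- bottle: Loose white plastic bottle with a red cap, 52 diameter, 125 high, standing on the bench beside the drawer's path. Origin: centre of its underside. Leave alone.
- spool: Loose dark steel flanged ring, 84 diameter, 42 high, lying flat on the bench on the other side of the drawer's path. Origin: centre of its underside. Leave alone.
- ring: Loose bright steel ring, 72 outside, 48 inside, 18 high, lying on the rear half of the cabinet's top. Origin: centre of its underside. Leave alone.

How it is judged (in metres and radians):
On the way, in this order (a step that is already met when the one before it is completed fails the run):
1. the drawer is pushed shut (within 5 mm) while the bolt is still drawn back (value of joint drawer below 0.005 m and value of joint bolt below 0.02 m), for 0.2 s.
2. the bolt is pushed fully across (within 5 mm of its end) with the drawer shut (value of joint bolt above 0.045 m and value of joint drawer below 0.005 m), for 0.2 s.
At the end, for the whole second after the job is handed in: The drawer is shut to within 5 mm, the bolt is within 5 mm of the end of its 50 mm travel, and the bottle and both rings stand upright and at rest within 20 mm of where they began (all of step 2 and distance of each of bottle, spool, ring from where it was at the start of the episode below 0.02 m and angle between each of bottle, spool, ring's own z axis and vertical below 0.15 rad and linear speed of each of bottle, spool, ring below 0.02 m/s); the robot touches nothing.
It fails at once if the bolt is pushed across (beyond 20 mm) while the drawer is still open (more than 10 mm) (value of joint bolt above 0.02 m and value of joint drawer above 0.01 m).
It fails at once if the drawer is slammed (faster than 0.5 m/s) (velocity of joint drawer below -0.5 m/s).
It fails at once if the handle or drawer front is gripped from both sides ((contact force between the fingers and drawer_c0 above 3 N and contact force between the fingers and drawer_c2 above 3 N) or (contact force between the fingers and drawer_c1 above 3 N and contact force between the fingers and drawer_c3 above 3 N)).
It fails at once if the bolt's tab is gripped from both sides (contact force between the fingers and bolt_c0 above 3 N and contact force between the fingers and bolt_c1 above 3 N).
It fails at once if the bottle or a ring is lifted, carried or shifted (more than 25 mm) (distance of any of bottle, spool, ring from where it was at the start of the episode above 0.025 m).
It also fails if it takes over 45 s, if anything falls off the work surface, if the arm or the gripper's body presses on something with over 40 N, if the wrist force passes 120 N, or if a joint passes its speed limit or range.

ROBOT

A 7-joint arm with a two-finger parallel gripper is mounted at the origin on the work surface. World frame = base frame: x ahead of the robot, y to its left, z up, the work surface at z = 0. Lengths are in mm, angles in rad, forces in N, time in s.
With the tool pointing down it reaches from about 400 to 850 mm from the base axis. Payload 10.4 kg.
Tool frame: the origin (TCP) lies on the mounting face of the last link; the fingertips stand 173 mm ahead of it and the grasp point (between the pads) lies 155 mm ahead of it; z points along the fingers, y is the line along which they close (so a half turn about z gives the same grasp; the last joint's range is limited). The gripper opens to 85 mm and grips with 20 to 120 N. Pads are 22 mm wide; open, the fingers measure 114 mm over their backs; the gripper's body (76 mm by 85 mm) begins 54 mm behind the grasp point. The pads swing forward as they close: fully open they stand 13 mm farther back than shut.
Start: joints at [-1.126, 0.332, -0.065, 1.46, 0.022, 1.35, -0.088], TCP at [281.815, 557.865, 404.738] pointing down, gripper open.
Joint ranges: [-2.6, 2.6], [-0.5, 2.12], [-1.47, 1.34], [0.16, 2.42], [-1.27, 4.41], [0.06, 2.06], [-2.6, 2.6]. Speed limits (rad/s): [2.22, 2.22, 2.79, 2.79, 3.14, 3.14, 3.14].

INTERFACE

Orientations are given as a unit quaternion [w, x, y, z].
In Python, from rig import status, get_image, bot gives the robot as it stands.
- The arm moves only by the tool send_rows, never from a script. Its argument "rows" is one flat list of numbers, 4 for each row, row after row: the shift along the tool's x, y, z scaled (see below), then the turn about the tool's z scaled (see below). In form: [tx, ty, tz, twist, tx, ty, tz, twist, ...]. A call has exactly 10 rows; each row is the pose to reach, as a shift and turn from the pose commanded when the call began, along the tool's axes at that moment; what a row does not reach only later rows make up. The controller multiplies each number of a shift by 0.1 m and each number of a turn by pi/2 rad. A row lasts 1/8 s, in which the tool goes at most 62.5 mm and 10.7 degrees, less where a joint would pass 70% of its speed; a pose out of reach is approached as far as the arm can. A call with a number of a shift or a turn outside -1 to 1 is refused whole. A call with a gripper value outside its range is refused whole. "fingers" is the finger opening in mm, from 0 to 85.4, set as the call begins (left out, the last holds). The fingers move at their own pace and stop on an object; the grip force is fixed at half the most. Time passes only in rows, so rows that repeat a pose let the fingers close, or fill a call up. It gives the time, the measured TCP pose, the force, the opening and the grip force at its end, in the units of the state.
- status.get_state(): the state, without advancing time (a new reading comes with each control period).
- get_image(name): name is "scene" or "top" or "wrist"; returns a dict with "img" (400x640x3 uint8, blue, green, red), "fov_y" (degrees; the focal length in pixels is half the picture's height over the tangent of half this angle, whatever the lens; pixels are square), "cx", "cy" (the principal point, pixels), "extrinsics" (4x4, takes a point from world to camera coordinates); the wrist camera has in their place "hand_eye" (4x4, takes a point from camera to tool coordinates, whose origin is the TCP and whose axes are the flange's). Camera axes: x right, y down, z forward; pixel columns grow to the right and rows downward; lengths in mm; the calibration is good to about 2 mm. A picture is of the moment at which its call begins: read the wrist's pose just before it. There is no depth.
- bot.hand_in(): hands the job in; it is judged then, once.
The state is a dict: "clock": time; "joints": joint angles; "qvel": joint speeds; "tau": joint torques, N m; "eef_pos": TCP position; "tool_rot": TCP orientation; "ft_force": force on the tool from outside, world axes, zero at the start; "wrist_torque": the same for the moment, N m; "grip_width": finger opening in mm; "grip_force": force on a finger pad.
Only numpy, scipy, OpenCV 4.12 (cv2) and the standard library are available. Lean on these libraries where they do the work, as an engineer would, in place of code of your own. Each camera call takes 0.05 s, during which the arm holds its last target. There are 200 camera calls.

## Working session

There is one attempt and no reset: what is moved stays moved. The work goes in short steps, Python scripts to look and compute and a tool call to move; the robot and the scene stay as the last step left them, time stands still between calls to the robot, and variables do not carry over. Pictures are saved under pics/ and viewed, at most 10 in all, crops included, and the job is handed in when it is done.

Besides the shell and the picture viewer there is one more tool, called after "Emit:" as a command line: name --argument value ..., lists and objects as JSON in quotes. send_rows: Moves the arm, as the interface text tells. Its arguments: {"type":"object","properties":{"rows":{"type":"array"},"fingers":{"type":"number"}},"required":["rows"]}

```bash
mkdir -p pics; python3 - <<'E'
from rig import status,get_image
import cv2
s=status.get_state();print({k:s[k] for k in('clock','eef_pos','tool_rot','grip_width')})
for n in('scene','top'):
    d=get_image(n);cv2.imwrite(f'pics/{n}0.png',d['img']);print(n,d['fov_y'],d['cx'],d['cy'],d['extrinsics'])
E
```

```text
{'clock': 0.0, 'eef_pos': array([281.79012966, 557.7355676 , 403.91193309]), 'tool_rot': array([-1.23075085e-04,  2.31773060e-01,  9.72769633e-01, -6.88621920e-04]), 'grip_width': 85.56382481514936}
scene 42.721368493598675 329.67695478255376 198.8144673671978 [[ 5.00214233e-01  8.65896796e-01 -2.90839316e-03 -3.16318784e+02]
 [ 7.29991232e-01 -4.23505609e-01 -5.36428747e-01 -3.77552150e+02]
 [-4.65723654e-01  2.66206193e-01 -8.43940603e-01  1.58063493e+03]
 [ 0.00000000e+00  0.00000000e+00  0.00000000e+00  1.00000000e+00]]
top 54.33532630763308 319.91530229680063 192.45767467640346 [[ 2.39344710e-02 -9.99630519e-01  1.28828172e-02 -2.29781201e+01]
 [-9.85087663e-01 -2.57785860e-02 -1.70111023e-01  6.36851968e+02]
 [ 1.70380271e-01 -8.61918695e-03 -9.85340689e-01  8.46772955e+02]
 [ 0.00000000e+00  0.00000000e+00  0.00000000e+00  1.00000000e+00]]
```

View pics/scene0.png

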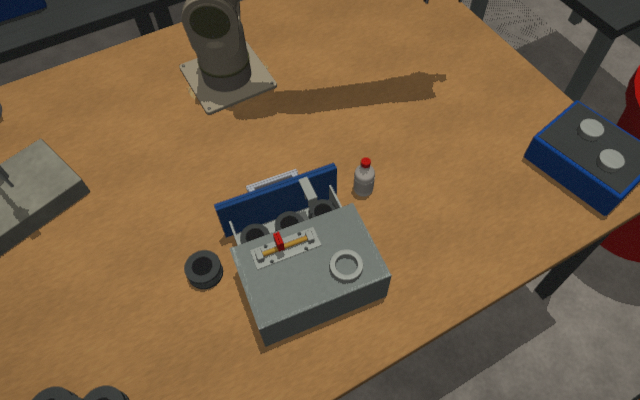

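View pics/top0.png

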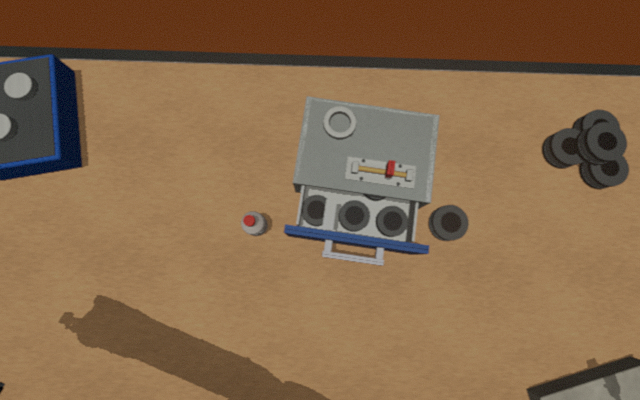

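The scene view shows the cabinet with its drawer front around (280,198), red tab at (279,240), bottle at (364,178), spool at (204,268) and ring at (346,265). In the top view the front runs (287,231)-(427,249), the handle is near (353,255), the tab at (391,169), the bottle at (253,222), the spool at (449,222) and the ring at (340,122).

```bash
cat > h.py <<'E'
import numpy as np,cv2
from rig import status,get_image
def cam(d,T=None):
    f=d['img'].shape[0]/2/np.tan(np.radians(d['fov_y']/2))
    W=np.linalg.inv(d['extrinsics']) if T is None else T
    return f,d['cx'],d['cy'],W
def ray(c,p):
    f,cx,cy,W=c; v=W[:3,:3]@np.array([(p[0]-cx)/f,(p[1]-cy)/f,1]); return W[:3,3],v/np.linalg.norm(v)
def plane(c,p,z):
    o,v=ray(c,p); return o+v*(z-o[2])/v[2]
def tri(c1,p1,c2,p2):
    o1,v1=ray(c1,p1);o2,v2=ray(c2,p2)
    s=np.linalg.lstsq(np.c_[v1,-v2],o2-o1,rcond=None)[0]
    a,b=o1+s[0]*v1,o2+s[1]*v2; return (a+b)/2,np.linalg.norm(a-b)
def blobs(img,lo,hi,roi,amin=15):
    h=cv2.cvtColor(img,cv2.COLOR_BGR2HSV);m=cv2.inRange(h,np.array(lo),np.array(hi))
    k=np.zeros_like(m);k[roi[1]:roi[3],roi[0]:roi[2]]=255;m&=k
    cs=cv2.findContours(m,cv2.RETR_EXTERNAL,cv2.CHAIN_APPROX_NONE)[0]
    return sorted([c for c in cs if cv2.contourArea(c)>amin],key=cv2.contourArea)[::-1]
E
python3 - <<'E'
from h import *
np.set_printoptions(precision=1,suppress=True)
D={n:get_image(n) for n in('scene','top')};C={n:cam(D[n]) for n in D}
R={'scene':(200,140,400,345),'top':(230,90,480,270)}
P={}
for n in D:
    im=D[n]['img']
    for c in blobs(im,(0,170,90),(6,255,255),R[n],6)+blobs(im,(174,170,90),(180,255,255),R[n],6): print(n,'red',cv2.boundingRect(c),c.mean((0,1)),cv2.contourArea(c))
    b=blobs(im,(100,120,40),(125,255,255),R[n])[0]
    q=cv2.approxPolyDP(b,4,True)[:,0];print(n,'blue',q.tolist(),cv2.minAreaRect(b))
    for c in blobs(im,(0,0,95),(180,60,255),R[n],40)[:5]: print(n,'grey',cv2.approxPolyDP(c,5,True)[:,0].tolist())
big=np.hstack([cv2.resize(D['top']['img'][90:275,240:480],None,fx=3.3,fy=3.2,interpolation=cv2.INTER_CUBIC)])
cv2.imwrite('pics/topz.png',big)
E
```

```text
scene red (273, 232, 10, 14) [277.7 238.3] 61.5
scene red (361, 158, 10, 8) [365.5 161.4] 52.0
scene blue [[334, 165], [216, 204], [226, 235], [232, 234], [230, 219], [237, 232], [249, 223], [307, 206], [300, 177], [310, 179], [318, 199], [327, 199], [328, 185], [335, 190]] ((279.4664306640625, 198.841552734375), (33.922950744628906, 126.6899642944336), 69.90476989746094)
scene grey [[330, 185], [339, 208], [278, 230], [284, 242], [305, 233], [314, 242], [261, 263], [261, 252], [275, 246], [274, 220], [263, 224], [269, 234], [242, 244], [229, 221], [237, 243], [230, 250], [259, 329], [390, 275], [353, 204], [342, 207]]
scene grey [[297, 171], [247, 185], [247, 192]]
scene grey [[355, 170], [360, 180], [374, 177], [370, 166]]
scene grey [[304, 177], [299, 181], [308, 200], [316, 195]]
top red (244, 216, 11, 10) [249.2 220.3] 63.5
top red (387, 161, 7, 14) [390.1 167.9] 54.0
top blue [[285, 230], [427, 252], [427, 246], [292, 226]] ((356.25, 239.24996948242188), (143.68409729003906, 8.9095458984375), 8.13010311126709)
top grey [[307, 96], [293, 178], [303, 184], [296, 225], [302, 196], [326, 198], [322, 224], [302, 217], [300, 226], [405, 241], [406, 229], [384, 236], [375, 217], [390, 205], [407, 217], [408, 199], [430, 202], [438, 115]]
top grey [[325, 240], [322, 256], [383, 264], [382, 247], [372, 258], [332, 252], [332, 241]]
top grey [[246, 213], [256, 223], [248, 227], [242, 220], [242, 228], [261, 232], [263, 217]]
top grey [[417, 202], [412, 242]]
```

View pics/topz.png

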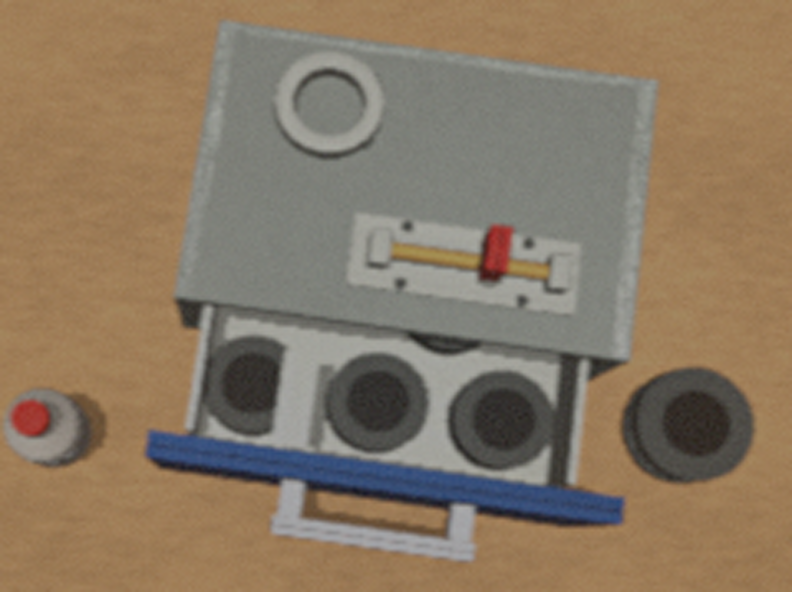

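The crop shows the cabinet's top corners at about (307,97), (438,116), (430,202) and (294,183) in full-image pixels. The bar handle runs from (322,256) to (383,264), and the red tab's top is near (391,167).

```bash
python3 - <<'E'
from h import *
np.set_printoptions(precision=1,suppress=True)
D={n:get_image(n) for n in('scene','top')};C={n:cam(D[n]) for n in D}
t,s=C['top'],C['scene'];print('cam',t[3][:3,3],s[3][:3,3])
px=[(306.7,96.9),(438.5,115.6),(430,202.5),(293.9,183.1)]
K=np.array([plane(t,p,120) for p in px]);print(K)
print('sides',[np.linalg.norm(K[i]-K[i-1]) for i in range(4)])
ctr=K.mean(0)
y=(K[0]-K[1])+(K[3]-K[2]);x=(K[0]-K[3])+(K[1]-K[2])
print('yaw from y',np.arctan2(-y[0],y[1]),'from x',np.arctan2(x[1],x[0]),'ctr',ctr)
yaw=np.arctan2(-y[0],y[1])
def cab(p): 
    c,sn=np.cos(yaw),np.sin(yaw);d=p-ctr;return np.array([c*d[0]+sn*d[1],-sn*d[0]+c*d[1],p[2]])
print('tab tri',tri(t,(390.1,167.9),s,(277.7,238.3)),cab(tri(t,(390.1,167.9),s,(277.7,238.3))[0]))
for a,b in(((322,256),(247,185)),((383,264),(297,171))): pass
h1=tri(t,(323,254),s,(297,173));h2=tri(t,(383,262),s,(248,187))
print('handle ends',h1,h2,cab(h1[0]),cab(h2[0]))
# scene cabinet top corners
for n,a,b in(('front-left',px[3],(353,204)),('back-left',px[0],(390,270)),):print(n,tri(t,a,s,b))
for n,p,z in(('bottle cap',(249,220),125),('spool',(450,222),42),('ring',(340,122),138)):
    q=plane(t,p,z);print(n,q,cab(q))
for u,v in((285.5,230),(427.5,247)): print('front top',cab(plane(t,(u,v),142)))
E
```

```text
cam [483.6   0.7 943. ] [1170.  -306.8 1130.5]
[[ 842.    28.3  120. ]
 [ 806.6 -266.4  120. ]
 [ 610.3 -242.7  120. ]
 [ 644.9   50.   120. ]]
sides [np.float64(198.32539711135394), np.float64(296.8526153038084), np.float64(197.71854846201612), np.float64(294.6808058635436)]
yaw from y -0.11870731236469172 from x -0.11494484494594409 ctr [ 725.9 -107.7  120. ]
tab tri (array([ 671.4, -148.4,  170.9]), np.float64(1.398278328679124)) [-49.4 -46.9 170.9]
handle ends (array([496.5, -15.4, 102.3]), np.float64(2.1965701806230196)) (array([ 483.1, -140.3,  117.1]), np.float64(3.4090883292932026)) [-238.7   64.5  102.3] [-237.2  -61.1  117.1]
front-left (array([647.3,  52.4, 112.3]), np.float64(4.324819742491932))
back-left (array([837.8,  28.8, 130.8]), np.float64(1.9861384902810026))
bottle cap [562.5 141.  125. ] [-191.7  227.7  125. ]
spool [ 577.6 -311.3   42. ] [-123.2 -219.7   42. ]
ring [778.8 -46.1 138. ] [ 45.1  67.5 138. ]
front top [-202.6  147.1  142. ]
front top [-195.3 -145.3  142. ]
```

Emit:
send_rows --rows '[-0.1, -0.1, 0, 0, -0.2, -0.2, 0, 0, -0.3, -0.3, 0, 0, -0.4, -0.4, 0, 0, -0.5, -0.5, 0, 0, -0.6, -0.6, 0, 0, -0.7, -0.7, 0, 0, -0.8, -0.8, 0, 0, -0.9, -0.9, 0, 0, -1, -1, 0, 0]' --fingers 0

```text
clock: 1.55
eef_pos: [326.3, 422.6, 404.7]
tool_rot: [0.0, 0.232, 0.973, 0.0]
ft_force: [-0.3, -0.1, -0.0]
grip_width: 0.3
grip_force: 0.0
```

Emit:
send_rows --rows '[-0.1, -0.1, 0, 0, -0.2, -0.2, 0, 0, -0.3, -0.3, 0, 0, -0.4, -0.4, 0, 0, -0.5, -0.5, 0, 0, -0.6, -0.6, 0, 0, -0.7, -0.7, 0, 0, -0.8, -0.8, 0, 0, -0.9, -0.9, 0, 0, -1, -1, 0, 0]'

```text
clock: 2.8
eef_pos: [370.4, 288.3, 404.7]
tool_rot: [0.0, 0.232, 0.973, 0.0]
ft_force: [-0.2, -0.3, 0.1]
grip_width: -0.2
grip_force: 0.0
```

Emit:
send_rows --rows '[-0.1, -0.1, 0, 0, -0.2, -0.2, 0, 0, -0.3, -0.3, 0, 0, -0.4, -0.4, 0, 0, -0.5, -0.5, 0, 0, -0.6, -0.6, 0, 0, -0.7, -0.7, 0, 0, -0.8, -0.8, 0, 0, -0.9, -0.9, 0, 0, -1, -1, 0, 0]'

```text
clock: 4.05
eef_pos: [414.6, 153.9, 404.7]
tool_rot: [0.0, 0.232, 0.973, 0.0]
ft_force: [-0.3, 0.4, 0.3]
grip_width: 0.2
grip_force: 0.0
```

Emit:
send_rows --rows '[-0.1, -0.1, 0, 0, -0.2, -0.2, 0, 0, -0.3, -0.3, 0, 0, -0.4, -0.4, 0, 0, -0.5, -0.5, 0, 0, -0.6, -0.6, 0, 0, -0.7, -0.7, 0, 0, -0.8, -0.8, 0, 0, -0.9, -0.9, 0, 0, -1, -1, 0, 0]'

```text
clock: 5.3
eef_pos: [458.8, 19.6, 404.7]
tool_rot: [0.0, 0.232, 0.973, 0.0]
ft_force: [0.2, -0.2, 0.0]
grip_width: -0.0
grip_force: 0.0
```

Emit:
send_rows --rows '[-0.04, -0.12, 0, -0.03, -0.08, -0.24, 0.1, -0.06, -0.12, -0.36, 0.2, -0.1, -0.16, -0.5, 0.3, -0.14, -0.2, -0.62, 0.4, -0.18, -0.25, -0.75, 0.5, -0.222, -0.3, -0.91, 0.55, -0.222, -0.3, -0.91, 0.6, -0.222, -0.3, -0.91, 0.6, -0.222, -0.3, -0.91, 0.6, -0.222]'

```text
clock: 6.55
eef_pos: [444.4, -73.7, 344.8]
tool_rot: [0.0, 0.059, 0.998, 0.0]
ft_force: [-0.5, -0.4, 0.4]
grip_width: 0.0
grip_force: 0.0
```

```bash
python3 - <<'E'
from h import *
from scipy.spatial.transform import Rotation as Ro
np.set_printoptions(precision=3,suppress=True)
st=status.get_state();q=st['tool_rot'];R=Ro.from_quat([q[1],q[2],q[3],q[0]]).as_matrix();print(st['eef_pos'],R)
d=get_image('wrist');print(d['fov_y'],d['cx'],d['cy'],d['hand_eye']);cv2.imwrite('pics/w1.png',d['img'])
E
```

```text
[444.427 -73.679 344.845] [[-0.993  0.118  0.   ]
 [ 0.118  0.993  0.   ]
 [-0.     0.    -1.   ]]
71.01740665608969 316.0529747971625 199.16736721931534 [[-0.001 -0.948 -0.318 82.242]
 [ 1.    -0.001  0.     0.112]
 [-0.    -0.318  0.948 30.909]
 [ 0.     0.     0.     1.   ]]
```

View pics/w1.png

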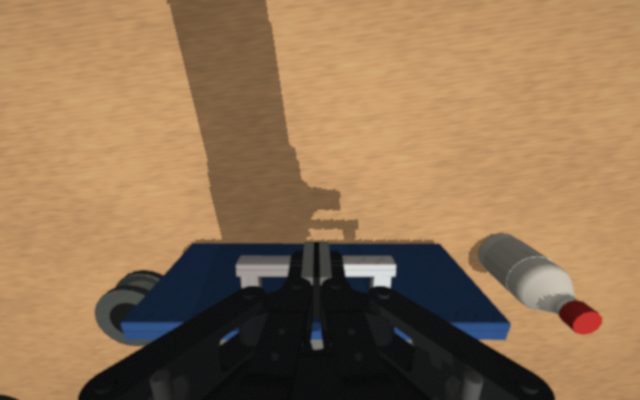

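The wrist view shows the handle bar spanning columns 237-395 at row 265, level in the image. The fingertips stand centred in front of it at about (317,245), with the bottle and spool clear on either side.

Emit:
send_rows --rows '[0, 0, 0.2, 0, 0, 0, 0.4, 0, 0, 0, 0.6, 0, 0, 0, 0.72, 0, -0.08, 0, 0.72, 0, -0.16, 0, 0.72, 0, -0.24, 0, 0.72, 0, -0.32, 0, 0.72, 0, -0.4, 0, 0.72, 0, -0.48, 0, 0.72, 0]'

```text
clock: 7.85
eef_pos: [492.3, -80.0, 272.7]
tool_rot: [-0.0, 0.06, 0.998, 0.0]
ft_force: [-3.8, 0.3, 2.5]
grip_width: -0.0
grip_force: 1.9
```

Emit:
send_rows --rows '[-0.08, 0, 0, 0, -0.16, 0, 0, 0, -0.24, 0, 0, 0, -0.32, 0, 0, 0, -0.4, 0, 0, 0, -0.48, 0, 0, 0, -0.54, 0, 0, 0, -0.6, 0, 0, 0, -0.64, 0, 0, 0, -0.66, 0, 0, 0]'

```text
clock: 9.1
eef_pos: [557.6, -87.8, 272.6]
tool_rot: [-0.0, 0.059, 0.998, 0.0]
ft_force: [-2.8, 0.8, 1.8]
grip_width: -0.1
grip_force: 1.6
```

Emit:
send_rows --rows '[-0.01, 0, 0, 0, -0.02, 0, 0, 0, -0.03, 0, 0, 0, -0.04, 0, 0, 0, -0.05, 0, 0, 0, -0.06, 0, 0, 0, -0.06, 0, 0, 0, -0.06, 0, 0, 0, -0.06, 0, 0, 0, -0.06, 0, 0, 0]'

```text
clock: 10.35
eef_pos: [563.5, -88.5, 272.8]
tool_rot: [0.0, 0.059, 0.998, 0.0]
ft_force: [-1.0, 0.1, -0.7]
grip_width: -0.0
grip_force: 0.4
```

Emit:
send_rows --rows '[-0.01, 0, 0, 0, -0.02, 0, 0, 0, -0.03, 0, 0, 0, -0.04, 0, 0, 0, -0.05, 0, 0, 0, -0.05, 0, 0, 0, -0.05, 0, 0, 0, -0.05, 0, 0, 0, -0.05, 0, 0, 0, -0.05, 0, 0, 0]'

```text
clock: 11.6
eef_pos: [565.6, -89.1, 272.6]
tool_rot: [-0.005, 0.06, 0.998, 0.001]
ft_force: [-29.7, 5.8, 23.2]
grip_width: 0.1
grip_force: 14.8
```

```bash
python3 - <<'E'
from h import *
d=get_image('scene');cv2.imwrite('pics/s2.png',cv2.resize(d['img'][130:330,190:410],None,fx=3,fy=3,interpolation=cv2.INTER_CUBIC))
s=status.get_state();print(s['eef_pos'],s['ft_force'])
E
```

```text
[565.5785157  -89.04437895 272.64863346] [-28.78392865   5.23648312  23.68956148]
```

View pics/s2.png

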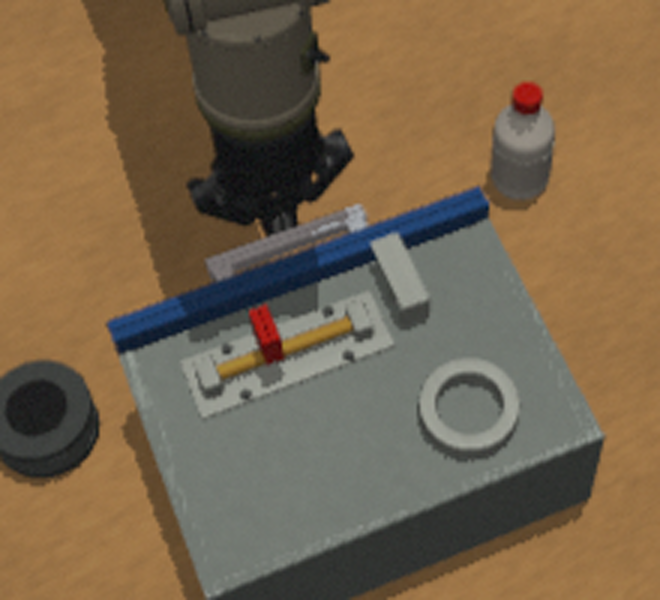

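The crop shows the blue front flush against the cabinet (front edge from (115,335) to (485,205)), and the 29 N reaction confirms the stop. The red tab at (266,333) has not moved, and the bottle and both rings are untouched. Next I back off and lift.

Emit:
send_rows --rows '[0.1, 0, 0, 0, 0.2, 0, 0, 0, 0.3, 0, -0.1, 0, 0.3, 0, -0.3, 0, 0.3, 0, -0.5, 0, 0.3, -0.1, -0.7, 0, 0.3, -0.3, -0.9, 0, 0.3, -0.5, -1, 0, 0.3, -0.7, -1, 0, 0.3, -0.84, -1, 0]'

```text
clock: 12.9
eef_pos: [528.1, -170.3, 372.8]
tool_rot: [0.0, 0.06, 0.998, -0.0]
ft_force: [0.6, -0.4, 0.3]
grip_width: -0.1
grip_force: 0.0
```

Emit:
send_rows --rows '[-0.1, 0, 0, -0.1, -0.2, 0, 0, -0.2, -0.3, 0, 0, -0.3, -0.4, 0, 0, -0.4, -0.5, 0, 0, -0.5, -0.6, 0, 0, -0.6, -0.7, 0, 0, -0.7, -0.8, 0, 0, -0.8, -0.9, 0, 0, -0.9, -1, 0, 0, -1]'

```text
clock: 14.15
eef_pos: [618.5, -168.2, 347.6]
tool_rot: [-0.041, -0.508, 0.861, 0.013]
ft_force: [0.8, 0.8, -2.6]
grip_width: 0.1
grip_force: 0.0
```

```bash
python3 - <<'E'
from h import *
np.set_printoptions(precision=3,suppress=True)
s=status.get_state();print(s['clock'],s['eef_pos'],s['tool_rot'],s['joints'],s['ft_force'])
ctr=np.array([725.9,-107.7]);yaw=-.118
R=np.array([[np.cos(yaw),-np.sin(yaw)],[np.sin(yaw),np.cos(yaw)]])
print('cab',R.T@(s['eef_pos'][:2]-ctr))
E
```

```text
14.15 [ 618.455 -168.186  347.625] [-0.041 -0.508  0.861  0.013] [ 0.686  0.523 -0.701  1.423  0.355  1.402  2.599] [ 0.819  0.772 -2.647]
cab [-99.577 -72.714]
```

Joint 7 reached its limit with that twist, so I turn back and go the other way.

Emit:
send_rows --rows '[0, 0, -0.1, 0.1, 0, 0, -0.2, 0.2, 0, 0, -0.2, 0.3, 0, 0, -0.2, 0.4, 0, 0, -0.2, 0.5, 0, 0, -0.2, 0.6, 0, 0, -0.2, 0.7, 0, 0, -0.2, 0.8, 0, 0, -0.2, 0.9, 0, 0, -0.2, 1]'

```text
clock: 15.4
eef_pos: [620.1, -167.9, 367.3]
tool_rot: [-0.038, 0.253, 0.966, -0.02]
ft_force: [0.2, 0.7, 0.2]
grip_width: -0.1
grip_force: 0.0
```

```bash
cat > w.py <<'E'
from h import *
np.set_printoptions(precision=3,suppress=True)
s=status.get_state();print(s['clock'],s['eef_pos'],s['tool_rot'],s['joints'],s['ft_force'])
ctr=np.array([725.9,-107.7]);yaw=-.118
R=np.array([[np.cos(yaw),-np.sin(yaw)],[np.sin(yaw),np.cos(yaw)]])
print('cab',R.T@(s['eef_pos'][:2]-ctr))
E
python3 w.py
```

```text
15.4 [ 620.149 -167.866  367.285] [-0.038  0.253  0.966 -0.02 ] [ 0.497  0.455 -0.43   1.406  0.214  1.404  1.112] [0.182 0.665 0.17 ]
cab [-97.932 -72.198]
```

```bash
cat >> w.py <<'E'
from scipy.spatial.transform import Rotation as Ro
import sys
q=s['tool_rot'];T=Ro.from_quat([q[1],q[2],q[3],q[0]]).as_matrix()
tip=s['eef_pos']+173*T[:,2];print('T\n',T);print('tip cab',R.T@(tip[:2]-ctr),tip[2])
tx,ty,tz=map(float,sys.argv[1:4])
g=np.r_[ctr+R@np.array([tx,ty]),tz];print('shift tool units',T.T@(g-tip)/100)
cy=np.r_[R[:,1],0];a=T.T@cy;print('twist for tool x=cab+y',np.arctan2(a[1],a[0])/(np.pi/2))
E
python3 w.py -50 -88 200
```

```text
15.4 [ 620.149 -167.866  367.285] [-0.038  0.253  0.966 -0.02 ] [ 0.497  0.455 -0.43   1.406  0.214  1.404  1.112] [0.182 0.665 0.17 ]
cab [-97.932 -72.198]
T
 [[-0.869  0.488 -0.083]
 [ 0.491  0.871 -0.019]
 [ 0.064 -0.057 -0.996]]
tip cab [-111.881  -77.106] 194.9181882628096
shift tool units [-0.608  0.133 -0.097]
twist for tool x=cab+y 0.7478676637825172
```

Emit:
send_rows --rows '[0, 0, -0.1, 0.08, -0.06, 0.01, -0.1, 0.16, -0.12, 0.03, -0.1, 0.25, -0.2, 0.05, -0.1, 0.33, -0.27, 0.06, -0.1, 0.42, -0.35, 0.08, -0.1, 0.5, -0.42, 0.09, -0.1, 0.58, -0.5, 0.11, -0.1, 0.67, -0.56, 0.12, -0.1, 0.75, -0.61, 0.13, -0.1, 0.75]'

```text
clock: 16.65
eef_pos: [680.7, -186.0, 372.6]
tool_rot: [-0.021, 0.746, 0.665, -0.037]
ft_force: [-0.0, 0.2, -0.3]
grip_width: -0.2
grip_force: 0.0
```

```bash
python3 w.py -50 -88 153; python3 - <<'E'
from h import *
d=get_image('scene');cv2.imwrite('pics/s3.png',cv2.resize(d['img'][130:330,190:410],None,fx=3,fy=3,interpolation=cv2.INTER_CUBIC))
E
```

```text
16.65 [ 680.679 -185.977  372.596] [-0.021  0.746  0.665 -0.037] [ 0.332  0.567 -0.217  1.205  0.148  1.462  0.007] [-0.026  0.206 -0.262]
cab [-35.691 -83.057]
T
 [[ 0.113  0.99  -0.084]
 [ 0.993 -0.115 -0.019]
 [-0.028 -0.081 -0.996]]
tip cab [-49.654 -88.009] 200.23152954421053
shift tool units [0.013 0.035 0.471]
twist for tool x=cab+y 0.0016840563880439288
```

View pics/s3.png

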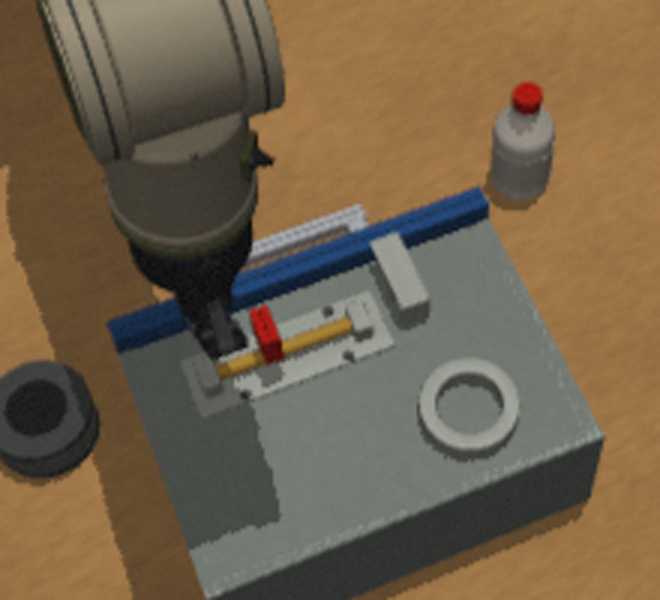

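The scene crop shows the closed fingertips at (215,340), on the -y side of the red tab (266,333). They are lined up with the bolt and the drawer is still shut.

Emit:
send_rows --rows '[0, 0.01, 0.12, 0, 0, 0.02, 0.24, 0, 0, 0.03, 0.36, 0, 0, 0.03, 0.45, 0, 0, 0.03, 0.45, 0, 0.06, 0.03, 0.45, 0, 0.12, 0.03, 0.45, 0, 0.18, 0.03, 0.45, 0, 0.24, 0.03, 0.45, 0, 0.3, 0.03, 0.45, 0]'

```text
clock: 17.95
eef_pos: [683.2, -157.2, 327.6]
tool_rot: [-0.02, 0.746, 0.665, -0.037]
ft_force: [0.0, -3.1, 1.7]
grip_width: 0.0
grip_force: 1.2
```

Emit:
send_rows --rows '[0.06, 0, 0, 0, 0.12, 0, 0, 0, 0.18, 0, 0, 0, 0.22, 0, 0, 0, 0.26, 0, 0, 0, 0.3, 0, 0, 0, 0.32, 0, 0, 0, 0.34, 0, 0, 0, 0.34, 0, 0, 0, 0.34, 0, 0, 0]'

```text
clock: 19.2
eef_pos: [687.0, -123.1, 326.1]
tool_rot: [-0.021, 0.746, 0.665, -0.037]
ft_force: [-0.9, -0.7, 1.1]
grip_width: 0.2
grip_force: 0.2
```

```bash
python3 w.py -50 -15 153
```

```text
19.2 [ 686.98  -123.098  326.072] [-0.021  0.746  0.665 -0.037] [ 0.261  0.58  -0.237  1.286  0.155  1.374 -0.095] [-0.859 -0.677  1.093]
cab [-36.836 -19.873]
T
 [[ 0.113  0.99  -0.083]
 [ 0.993 -0.115 -0.018]
 [-0.028 -0.08  -0.996]]
tip cab [-50.731 -24.733] 153.69917055328514
shift tool units [0.097 0.008 0.004]
twist for tool x=cab+y 0.0013910224596377489
```

Emit:
send_rows --rows '[0.02, 0, 0, 0, 0.04, 0, 0, 0, 0.06, 0, 0, 0, 0.07, 0, 0, 0, 0.08, 0, 0, 0, 0.09, 0, 0, 0, 0.1, 0, 0, 0, 0.1, 0, 0, 0, 0.1, 0, 0, 0, 0.1, 0, 0, 0]'

```text
clock: 20.45
eef_pos: [687.8, -116.2, 326.1]
tool_rot: [-0.019, 0.747, 0.664, -0.039]
ft_force: [-2.9, -10.7, 1.3]
grip_width: 0.1
grip_force: 5.1
```

Emit:
send_rows --rows '[0.01, 0, 0, 0, 0.02, 0, 0, 0, 0.03, 0, 0, 0, 0.04, 0, 0, 0, 0.04, 0, 0, 0, 0.04, 0, 0, 0, 0.04, 0, 0, 0, 0.04, 0, 0, 0, 0.04, 0, 0, 0, 0.04, 0, 0, 0]'

```text
clock: 21.7
eef_pos: [687.8, -115.3, 326.1]
tool_rot: [-0.018, 0.748, 0.662, -0.04]
ft_force: [-3.6, -18.7, 1.6]
grip_width: -0.2
grip_force: 9.6
```

```bash
python3 w.py -50 -15 153|head -2; python3 - <<'E'
from h import *
d=get_image('scene');cv2.imwrite('pics/s4.png',cv2.resize(d['img'][180:290,215:355],None,fx=5,fy=5,interpolation=cv2.INTER_CUBIC))
E
```

```text
21.7 [ 687.833 -115.334  326.09 ] [-0.018  0.748  0.662 -0.04 ] [ 0.248  0.578 -0.235  1.288  0.161  1.374 -0.115] [ -3.566 -18.688   1.629]
cab [-36.904 -12.062]
```

View pics/s4.png

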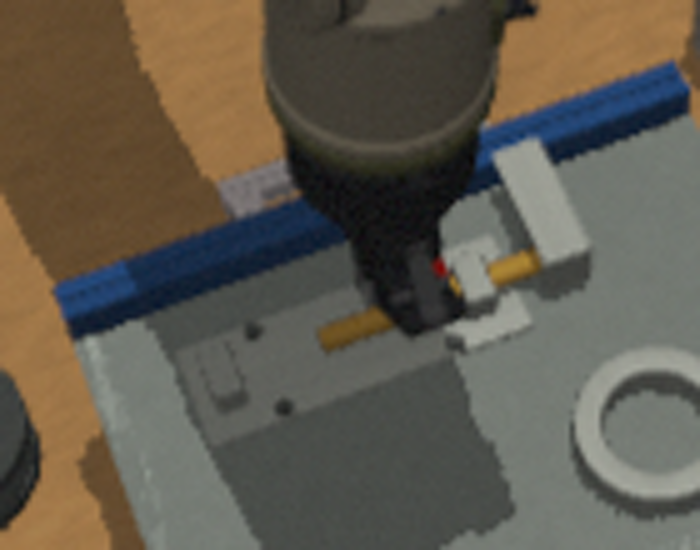

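The bolt has entered the keeper at about (535,260) in the crop, and the reaction is climbing against the end stop. I retreat along -y, lift and check.

Emit:
send_rows --rows '[-0.05, 0, 0, 0, -0.15, 0, 0, 0, -0.25, 0, 0, 0, -0.35, 0, 0, 0, -0.4, 0, -0.2, 0, -0.4, 0, -0.4, 0, -0.4, 0, -0.6, 0, -0.4, 0, -0.8, 0, -0.4, 0, -1, 0, -0.4, 0, -1, 0]'

```text
clock: 23.0
eef_pos: [692.6, -147.5, 428.3]
tool_rot: [-0.019, 0.746, 0.665, -0.036]
ft_force: [0.1, 0.5, -0.4]
grip_width: 0.1
grip_force: 0.0
```

```bash
python3 - <<'E'
from h import *
np.set_printoptions(precision=1,suppress=True)
d=get_image('scene');s=cam(d);dt=get_image('top');t=cam(dt)
cv2.imwrite('pics/s5.png',cv2.resize(d['img'][150:330,190:410],None,fx=3,fy=3,interpolation=cv2.INTER_CUBIC))
def cab(p):
    y=-.118;c,n=np.cos(y),np.sin(y);q=p-np.array([725.9,-107.7,0]);return np.array([c*q[0]+n*q[1],-n*q[0]+c*q[1],q[2]])
P={}
for n,im,r in(('s',d['img'],(200,140,400,345)),('t',dt['img'],(230,90,480,270))):
    for c in blobs(im,(0,170,90),(6,255,255),r,6): print(n,cv2.boundingRect(c),c.mean((0,1)),cab(plane(s if n=='s' else t,c.mean((0,1)),171)))
print(status.get_state()['ft_force'])
E
```

```text
s (295, 225, 10, 13) [299.1 230.9] [-48.3   0.7 171. ]
s (361, 158, 10, 8) [365.5 161.4] [-158.9  210.2  171. ]
t (244, 216, 11, 10) [249.  220.2] [-195.3  219.4  171. ]
t (364, 158, 7, 14) [367.1 164.4] [-48.8   1.2 171. ]
[ 0.2 -0.  -0.3]
```

View pics/s5.png

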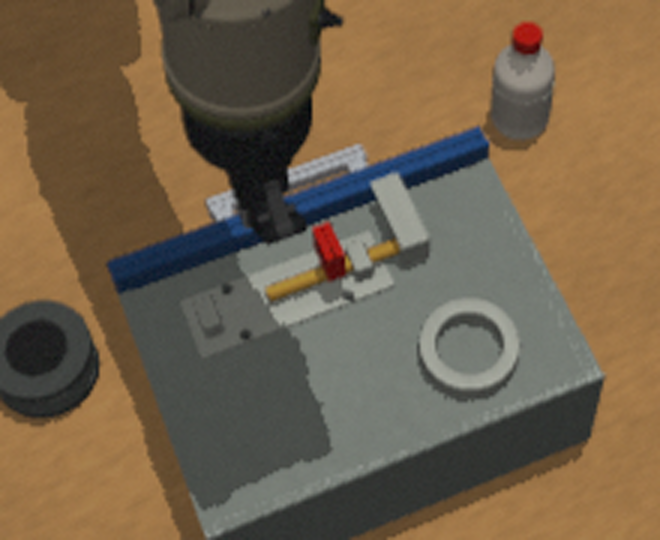

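The tab's centre is now at cabinet y of about +1 mm, against a nominal 0 at full travel. The bolt runs through the keeper at (395,245), the drawer is shut, the loose objects have not moved, and the arm is clear.

```bash
python3 -c "
from rig import bot
print(bot.hand_in())"
```

```text
the job is handed in; nothing more can be done
None
```

The drawer is pushed shut and the bolt is fully across through the keeper; the bottle and both rings show no movement in the camera views, and the job was handed in at about 23 s, though no verdict came back.

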